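# Clamp the specimen on the measuring stage

## Task

Clamp the steel specimen that lies on the measuring stage: with a finger, push the steel clamp strap round over the specimen until it meets its stop, then push the cam lever on the strap's end fully down so that it grips the specimen. Only push, never pick anything up, and leave the specimen in its nest and everything else where it stands.

Things in the scene. Friction and masses are not known exactly. Their poses are not given: they have to be found in the camera images.
- stage: fixed measuring stage: cream block 210 x 210 x 28 mm with a round aluminium table 170 mm across on it (top at 40 mm). Micrometer heads stick out 60 mm at -x and 55 mm at -y. Origin: centre of the block's underside, z up. A post at x = y = +88 mm carries the clamp strap; a stop pin, 10 mm across, 74 mm high, stands at x = 79, y = 55 mm: the closed strap rests against it.
- nest (a point): centre of the round table's top, 40 mm above the work surface, where four low rails (5 mm high) hold the specimen
- specimen: loose flat steel block 60 x 40 x 14 mm with two dark dots on top, lying in the nest. Origin: centre of its underside (40 mm above the work surface), x along its length. Its top is 54 mm above the work surface.
- strap_pivot (a point): on the vertical hinge axis of the clamp strap, at mid thickness of the strap (68.5 mm above the work surface). The strap turns about it in the horizontal plane. A domed nut stands on it up to 86 mm.
- strap_mid (a point): centre of the steel strap bar, 55 mm from the pivot, 68.5 mm above the work surface. x points along the strap from the pivot to its free end, z up. The bar is 24 mm wide, 12 mm thick (62.5 to 74.5 mm above the work surface) and ends 139 mm from the pivot; push it on its flank. Below it are only the round table's top and the block; the specimen lies beyond 90 mm from the pivot.
- strap (a joint): strap angle in rad about the vertical axis: 0 is swung fully aside, it grows anticlockwise seen from above to 1.25 at the stop, where the strap points from the post across the middle of the specimen. The hinge is stiff (about 2.5 N at strap_mid) and stays where it is left. It starts between 0 and 0.4.
- cam_axis (a point): on the strap near its free end, 125 mm from the pivot, 71 mm above the work surface: centre of the lever's horizontal hinge pin. x along the strap away from the pivot, y along the pin, z up.
- cam: round eccentric dark steel cam, 28 mm across, between the strap's end cheeks and fixed to the lever; its lowest part comes down on the specimen as the lever closes. Origin: the centre of the cam disc.
- lever_knob (a point): centre of the black ball knob, 22 mm across, on the end of the cam lever, 70 mm from the cam axis; a rod of 8 mm diameter joins them
- lever (a joint): cam lever angle in rad: 0 is upright; it grows as the knob tips towards the strap's pivot and down, to 1.25 at the stop, where the lever lies over the strap with its knob's centre 93 mm above the work surface. It stays where it is left; it takes about 2 N at the knob, more (up to about 12 N) once the cam bears on the specimen. It starts between 0 and 0.2.
- pin_gauge: bystander: upright steel cylinder 20 mm across, 32 mm high, standing on a corner of the block. Origin: centre of its underside
- brass_slug: bystander: brass cylinder 22 mm across, 18 mm high, standing on a corner of the block. Origin: centre of its underside
- objective: bystander: steel microscope objective 30 mm across, 42 mm high, standing beside the front of the block. Origin: centre of its underside
- eyepiece: bystander: black eyepiece 36 mm across, 48 mm high, standing to the left. Origin: centre of its underside
- jar: bystander: amber jar with a lid, 48 mm across, 65 mm high, to the left. Origin: centre of its underside
- screwdriver: bystander: screwdriver 150 mm long lying to the right
- gauge_block: bystander: steel block 60 x 30 x 20 mm lying to the right. Origin: centre of its underside

How it is judged:
By the outcome, as a careful person would: the job done as asked, in the order asked, and still so for the second after the job is handed in, with the robot touching nothing.
It also fails if it takes over 54 s, if anything falls off the work surface, if the arm or the gripper's body presses on something with over 40 N, if the wrist force passes 120 N, or if a joint passes its speed limit or range.

## Robot

A 6-joint arm with a two-finger parallel gripper is mounted at the origin on the work surface. World frame = base frame: x ahead of the robot, y to its left, z up, the work surface at z = 0. Lengths are in mm, angles in rad, forces in N, time in s.
With the tool pointing down it reaches from about 350 to 975 mm from the base axis. Payload 7.1 kg.
Tool frame: the origin (TCP) lies midway between the tips of the shut fingers; the grasp point (between the pads) lies 19 mm behind it (ctrl.grasp_offset is the distance from the TCP to the grasp point, in mm); z points along the fingers, y is the line along which they close (so a half turn about z gives the same grasp; the last joint's range is limited). The gripper opens to 88 mm and grips with 3 to 60 N. Pads are 20 mm wide; open, the fingers measure 115 mm over their backs; the gripper's body (75 mm by 178 mm) begins 61 mm behind the grasp point.
Start: joints at [-1.326, 0.423, 1.63, -0, 1.089, -0.019], TCP at [162.988, -603.357, 222.675] pointing down, gripper open.
Joint ranges: [-3, 3], [-0.9, 2.11], [0.09, 2.58], [-1.31, 4.45], [0.11, 2.69], [-2.54, 2.54]. Speed limits (rad/s): [2.39, 2.39, 3.01, 3.14, 3.14, 3.14].

## Interface

Orientations are given as a rotation vector (axis times angle).
In Python, from workcell import sensors, viewer, ctrl gives the robot as it stands. The module is installed in compiled form; this text tells all that it offers.
- The arm moves only by the shell command python3 -m handwheel 'ROWS'. ROWS is JSON, a list of rows, each a list of 7 numbers: the shift along the tool's x, y, z in mm, then the turn, a rotation vector about the tool's x, y, z in rad, then the closure, from 0 (fully open) to 1 (shut). In form: [[x, y, z, rx, ry, rz, jaw], ...]. A call has 1 to 10 rows; each row shifts and turns the commanded pose from where the row before left it, along the tool's axes as they then stand; what a row does not reach is not made up. A row lasts 1/8 s, in which the tool goes at most 62.5 mm and 10.7 degrees, less where a joint would pass 70% of its speed; a pose out of reach is approached as far as the arm can. A call is refused whole if a number of a shift passes 62.5 or a number of a turn 0.188, either way. A call with a gripper value outside its range is refused whole. The fingers move at their own pace and stop on an object; the grip force is fixed at half the most. Time passes only in rows, so rows that do not move let the fingers close. It gives the time, the measured TCP pose, the force, the opening and the grip force at its end, in the units of the state.
- sensors.get_obs(): the state, without advancing time (a new reading comes with each control period).
- viewer.get_image(name): name is "side" or "top"; returns a dict with "frame" (420x560x3 uint8, blue, green, red), "fov_y" (degrees; the focal length in pixels is half the picture's height over the tangent of half this angle, whatever the lens; pixels are square), "cx", "cy" (the principal point, pixels), "R" (3x3) and "t" (3): a world point X has camera coordinates R X + t. Camera axes: x right, y down, z forward; pixel columns grow to the right and rows downward; lengths in mm; the calibration is good to about 2 mm. A picture is of the moment at which its call begins. There is no depth.
- ctrl.close_job(): hands the job in; it is judged then, once.
The state is a dict: "t": time; "qpos": joint angles; "qvel": joint speeds; "joint_torque": joint torques, N m; "ee_pos": TCP position; "orientation": TCP orientation; "ft_force": force on the tool from outside, world axes, zero at the start; "moment": the same for the moment, N m; "width": finger opening in mm; "grasp_force": force on a finger pad.
Only numpy, scipy, OpenCV 4.12 (cv2) and the standard library are available. Lean on these libraries where they do the work, as an engineer would, in place of code of your own. Each camera call takes 0.05 s, during which the arm holds its last target. There are 200 camera calls.

## Working session

There is one attempt and no reset: what is moved stays moved. The work goes in short steps, Python scripts to look and compute and a shell command to move; the robot and the scene stay as the last step left them, time stands still between calls to the robot, and variables do not carry over. Pictures are saved under pics/ and viewed, at most 10 in all, crops included, and the job is handed in when it is done.

```bash
mkdir -p pics
python3 - <<'E'
from workcell import sensors, viewer, ctrl
import cv2,numpy as np
for n in("side","top"):
    d=viewer.get_image(n); cv2.imwrite(f"pics/{n}0.png",d["frame"])
    print(n,d["fov_y"],d["cx"],d["cy"],np.round(d["R"],4).tolist(),np.round(d["t"],1).tolist(), d.keys())
o=sensors.get_obs();print(o)
E
```

```text
side 42.91177795096939 278.8840204641109 216.31910776747324 [[-0.7965, -0.6042, 0.0205], [-0.3446, 0.4259, -0.8365], [0.4967, -0.6734, -0.5475]] [438.4, 281.9, 1122.5] dict_keys(['frame', 'fov_y', 'cx', 'cy', 'R', 't'])
top 48.270557189820146 280.3507135989156 212.01023362264323 [[-0.0057, -0.9999, -0.0083], [-0.9947, 0.0065, -0.1027], [0.1028, 0.0077, -0.9947]] [-1.9, 555.4, 1230.7] dict_keys(['frame', 'fov_y', 'cx', 'cy', 'R', 't'])
{'t': 0.1, 'qpos': array([-1.32601979e+00,  4.23756010e-01,  1.63059872e+00,  3.91078926e-05,
        1.08859216e+00, -1.90145421e-02]), 'qvel': array([-0.00053675, -0.00199364,  0.00020003, -0.00014649,  0.00085488,
        0.00099933]), 'joint_torque': array([ 2.59485387e-04, -5.45616925e+01, -2.74322444e+01,  6.45506708e-02,
        1.88141246e-02, -2.04524423e-05]), 'ee_pos': array([ 162.8706011 , -602.89357331,  221.99051629]), 'orientation': array([-3.11297194e+00, -4.12955954e-01,  1.85474197e-04]), 'ft_force': array([-0.41564532, -0.59759562,  0.18795622]), 'moment': array([ 0.01552606, -0.01004441, -0.00970872]), 'grasp_force': 0.0, 'width': 87.86304403834285}
```

View pics/side0.png

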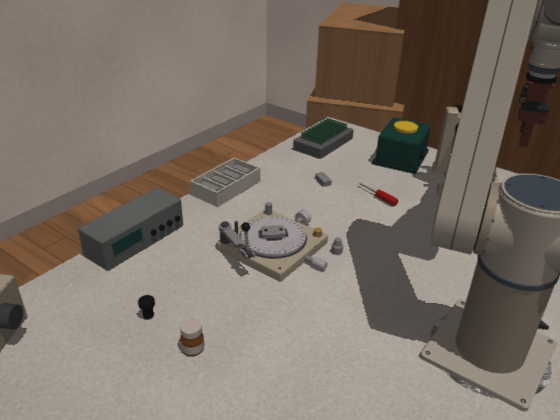

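View pics/top0.png

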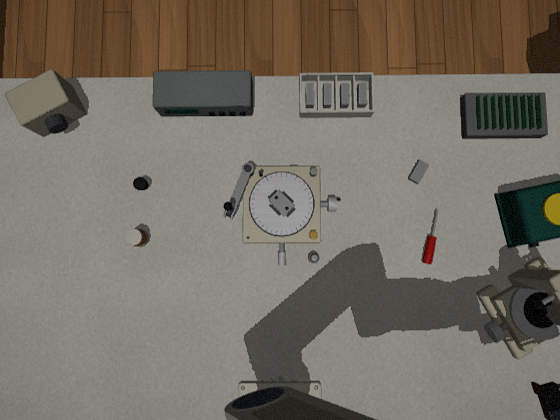

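Run:
```python
import cv2,numpy as np
a=cv2.imread("pics/side0.png")[185:285,205:345]; b=cv2.imread("pics/top0.png")[150:270,215:350]
cv2.imwrite("pics/sz.png",cv2.resize(a,None,fx=5.6,fy=5.6,interpolation=cv2.INTER_CUBIC))
cv2.imwrite("pics/tz.png",cv2.resize(b,None,fx=5,fy=5,interpolation=cv2.INTER_CUBIC))
```

```text
(no output)
```

View pics/sz.png

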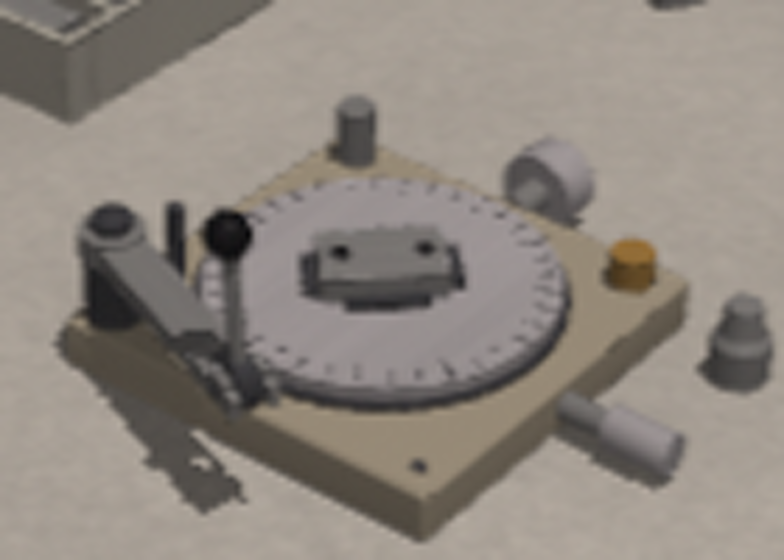

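View pics/tz.png

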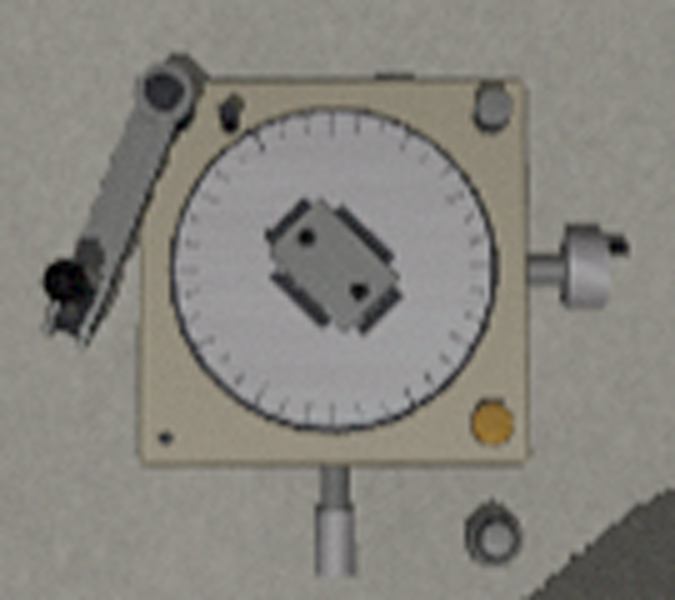

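The side view shows the post nut at about (225, 225) and the knob at (246, 227). In the top view the nut is at (248, 168), the knob at (228, 206) and the dial centre at (281.6, 204). The strap lies swung aside to the left, with the lever nearly upright.

```bash
cat > h.py <<'E'
import numpy as np,cv2
from scipy.optimize import least_squares
from scipy.spatial.transform import Rotation as Ro
from workcell import sensors, viewer, ctrl
def cams(names=("side","top")): return {n:viewer.get_image(n) for n in names}
def K(d):
    f=210/np.tan(np.radians(d["fov_y"]/2)); return np.array([[f,0,d["cx"]],[0,f,d["cy"]],[0,0,1]])
def P(d): return K(d)@np.c_[d["R"],d["t"]]
def tri(c,s,t):
    X=cv2.triangulatePoints(P(c["side"]),P(c["top"]),np.array(s,float).reshape(2,1),np.array(t,float).reshape(2,1)).ravel(); return X[:3]/X[3]
def atz(d,uv,z):
    r=d["R"].T@np.linalg.inv(K(d))@np.array([*uv,1.]); C=-d["R"].T@d["t"]; return C+r*(z-C[2])/r[2]
def proj(d,X): p=P(d)@np.array([*X,1.]); return p[:2]/p[2]
def pose():
    o=sensors.get_obs(); R=Ro.from_rotvec(o["orientation"]); x=R.as_matrix()
    return o,np.array(o["ee_pos"]),R
def togo(target,yaw=None):
    "shift in tool axes to the target, and turn about tool z to bring tool x to yaw"
    o,p,R=pose(); m=R.as_matrix(); y0=np.arctan2(m[1,0],m[0,0])
    print("t",round(o["t"],2),"p",p.round(1),"yaw",round(y0,3),"tilt",m[:,2].round(3),"F",np.round(o["ft_force"],1),"q",np.round(o["qpos"],2))
    print("shift now-axes",(m.T@(np.array(target)-p)).round(1),"rz",None if yaw is None else round(-(yaw-y0),3))
E
python3 - <<'E'
from h import *
np.set_printoptions(suppress=True,precision=1)
c=cams()
S=lambda u,v:(205+u/5.6-.4,185+v/5.6-.4)
T=lambda u,v:(215+u/5-.4,150+v/5-.4)
top=c["top"];side=c["side"]
print("nut",tri(c,S(113,218),T(165,90)),atz(top,T(165,90),84),atz(side,S(113,218),84))
k=tri(c,S(228,236),T(67,281));print("knob",k,"reproj",proj(side,k),S(228,236),proj(top,k),T(67,281))
print("dial",atz(top,T(333,270),40),atz(side,S(384,290),40))
for p in [(525,80),(527,463),(140,463)]: print("corner",atz(top,T(*p),28))
print("front corner side",atz(side,S(423,497),28),"right",atz(side,S(688,285),28))
print("pin top",atz(top,T(237,98),74),atz(side,S(175,205),74))
dots=[tri(c,S(341,253),T(306,237)),tri(c,S(425,248),T(359,290))];print("dots",dots)
togo(k)
E
```

```text
nut [666.1  78.4  80.7] [666.1  78.5  84. ] [662.1  81.8  84. ]
knob [559.8 122.  139.5] reproj [245.2 226.7] (245.31428571428572, 226.74285714285713) [228.1 205.9] (228.0, 205.79999999999998)
dial [576.7  -7.8  40. ] [569.9  -0.   40. ]
corner [ 681.4 -112.6   28. ]
corner [ 473.8 -110.7   28. ]
corner [475.  96.  28.]
front corner side [473.9  96.8  28. ] right [ 470.8 -106.8   28. ]
pin top [663.6  41.6  74. ] [657.4  45.1  74. ]
dots [array([591.8,   5.7,  54.5]), array([563.7, -21.9,  54.6])]
t 0.2 p [ 162.9 -603.   222.2] yaw 0.264 tilt [-0.  0. -1.] F [-0.2 -0.   0.7] q [-1.3  0.4  1.6  0.   1.1 -0. ]
shift now-axes [ 572.2 -596.4   83.2] rz None
```

```bash
R='[32.5,-30,0,0,0,0,1]'; python3 -m handwheel '[[32.5,-30,0,0,0,0,1],[32.5,-30,0,0,0,0,1],[32.5,-30,0,0,0,0,1],[32.5,-30,0,0,0,0,1],[32.5,-30,0,0,0,0,1],[32.5,-30,0,0,0,0,1],[32.5,-30,0,0,0,0,1],[32.5,-30,0,0,0,0,1],[32.5,-30,0,0,0,0,1],[32.5,-30,0,0,0,0,1]]'
python3 -m handwheel '[[32.5,-30,0,0,0,0,1],[32.5,-30,0,0,0,0,1],[32.5,-30,0,0,0,0,1],[32.5,-30,0,0,0,0,1],[32.5,-30,0,0,0,0,1],[32.5,-30,0,0,0,0,1],[32.5,-30,0,0,0,0,1],[32.5,-30,0,0,0,0,1],[32.5,-30,0,0,0,0,1],[32.5,-30,0,0,0,0,1]]'
python3 -m handwheel '[[0,0,0,0,0,0.13,1],[0,0,0,0,0,0.13,1],[0,0,0,0,0,0.13,1],[0,0,0,0,0,0.13,1],[0,0,0,0,0,0.125,1],[0,0,0,0,0,0,1],[0,0,0,0,0,0,1]]'
python3 -c "
from h import *
togo([635,146,58],-0.381)"
```

```text
t: 1.45
ee_pos: [399.1, -227.7, 222.8]
orientation: [3.114, 0.413, 0.0]
ft_force: [1.2, -0.1, 0.1]
width: 0.2
grasp_force: 0.0
t: 2.7
ee_pos: [634.6, 146.7, 222.5]
orientation: [3.114, 0.413, -0.0]
ft_force: [0.0, -0.7, 0.4]
width: 0.5
grasp_force: 0.0
t: 3.58
ee_pos: [634.0, 145.4, 222.6]
orientation: [3.085, -0.591, -0.0]
ft_force: [-1.2, 0.6, 0.2]
width: 0.6
grasp_force: 0.0
t 3.58 p [634.  145.4 222.6] yaw -0.379 tilt [-0. -0. -1.] F [-1.2  0.6  0.2] q [0.21 0.46 1.57 0.   1.11 2.16]
shift now-axes [  0.8  -1.  164.6] rz 0.002
```

```bash
python3 -m handwheel '[[0,0,28,0,0,0,1],[0,0,28,0,0,0,1],[0,0,28,0,0,0,1],[0,0,28,0,0,0,1],[0,0,28,0,0,0,1],[0,0,24,0,0,0,1],[0,0,0,0,0,0,1]]'
python3 -c "
from h import *
togo([635,146,58],-0.381)
c=cams();a=c['side']['frame'][170:290,190:340];b=c['top']['frame'][130:250,190:340]
cv2.imwrite('pics/a1.png',cv2.resize(np.vstack([a,b]),None,fx=2.5,fy=2.5,interpolation=cv2.INTER_CUBIC))"
```

```text
t: 4.45
ee_pos: [632.6, 145.0, 56.8]
orientation: [3.084, -0.593, -0.006]
ft_force: [0.0, -0.3, 0.2]
width: 0.4
grasp_force: 0.0
t 4.45 p [632.6 145.   56.8] yaw -0.38 tilt [-0.004 -0.001 -1.   ] F [ 0.  -0.3  0.2] q [ 0.21  0.67  1.65 -0.    0.82  2.16]
shift now-axes [ 1.9 -1.8 -1.2] rz 0.001
```

View pics/a1.png

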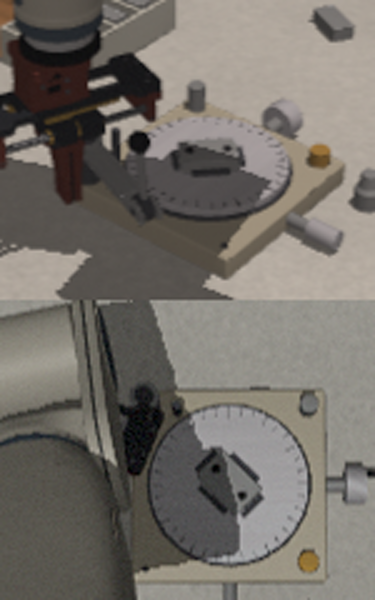

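The closed fingers stand beside the strap's outer flank, and the knob at about (140, 142) in the upper half is clear of the gripper's body. Next I close the gap and start the arc.

```bash
python3 -m handwheel '[[0,6,0,0,0,0,1],[0,6,0,0,0,0,1],[0,6,0,0,0,0,1],[0,4,0,0,0,0,1],[0,3,0,0,0,0,1],[0,0,0,0,0,0,1]]'
python3 -m handwheel '[[-2.3,5.3,0,0,0,-0.1,1],[-2.3,5.3,0,0,0,-0.1,1],[-2.3,5.3,0,0,0,-0.1,1],[-2.3,5.3,0,0,0,-0.1,1],[0,0,0,0,0,0,1]]'
python3 -c "
from h import *
togo([665,80,58])"
```

```text
t: 5.3
ee_pos: [624.7, 122.0, 58.7]
orientation: [3.085, -0.596, -0.0]
ft_force: [-0.0, 0.2, 1.2]
width: 0.6
grasp_force: 0.0
t: 5.92
ee_pos: [611.1, 103.8, 58.7]
orientation: [3.141, 0.028, 0.0]
ft_force: [-0.0, 0.1, -1.4]
width: -0.0
grasp_force: 0.0
t 5.92 p [611.1 103.8  58.7] yaw 0.018 tilt [ 0. -0. -1.] F [-0.   0.1 -1.4] q [ 0.15  0.63  1.73 -0.    0.78  1.7 ]
shift now-axes [53.5 24.7  0.7] rz None
```

```bash
python3 -c "
from h import *
c=cams();a=c['side']['frame'][180:270,195:315];b=c['top']['frame'][140:230,215:335]
cv2.imwrite('pics/a2.png',cv2.resize(np.vstack([a,b]),None,fx=3.3,fy=3.3,interpolation=cv2.INTER_CUBIC))"
```

```text
(no output)
```

View pics/a2.png

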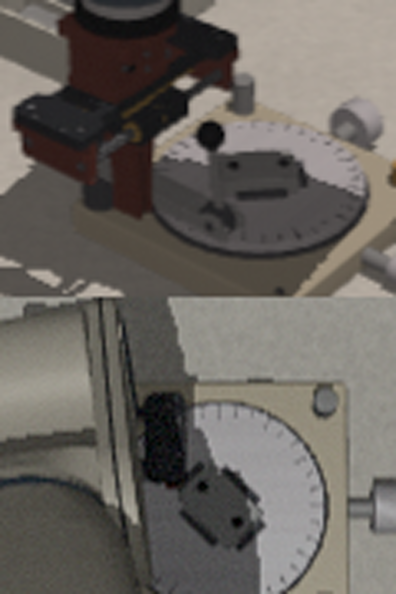

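The strap has moved along with the finger: the knob is now at about side pixel (259, 221). I continue the arc.

```bash
python3 -m handwheel '[[-2.3,5.3,0,0,0,-0.1,1],[-2.3,5.3,0,0,0,-0.1,1],[-2.3,5.3,0,0,0,-0.1,1],[-2.3,5.3,0,0,0,-0.1,1],[-2.3,5.3,0,0,0,-0.1,1],[-2.3,5.3,0,0,0,-0.1,1]]'
python3 -m handwheel '[[-1.1,2.6,0,0,0,-0.05,1],[-1.1,2.6,0,0,0,-0.05,1],[0,0,0,0,0,0,1]]'
python3 -c "
from h import *
togo([665,80,58],.785)"
```

```text
t: 6.78
ee_pos: [606.1, 70.4, 58.6]
orientation: [-2.991, -0.959, 0.0]
ft_force: [-1.0, 2.2, 0.2]
width: 0.4
grasp_force: 1.3
t: 7.15
ee_pos: [607.3, 64.6, 58.6]
orientation: [-2.942, -1.102, 0.001]
ft_force: [-2.0, 0.8, 0.8]
width: 0.8
grasp_force: 0.5
t 7.15 p [607.3  64.6  58.6] yaw 0.717 tilt [-0.001  0.    -1.   ] F [-2.   0.8  0.8] q [0.09 0.62 1.75 0.   0.77 0.94]
shift now-axes [53.6 26.3  0.5] rz -0.068
```

```bash
python3 -m handwheel '[[-1.1,2.6,0,0,0,-0.05,1],[-0.5,1.2,0,0,0,-0.02,1],[0,1,0,0,0,0,1],[0,0,0,0,0,0,1]]'
python3 -m handwheel '[[0,1,0,0,0,0,1],[0,1,0,0,0,0,1],[0,0,0,0,0,0,1]]'
python3 -m handwheel '[[0,1,0,0,0,0,1],[0,1,0,0,0,0,1],[0,0,0,0,0,0,1]]'
python3 -c "
from h import *
togo([665,80,58],.785)"
```

```text
t: 7.65
ee_pos: [609.3, 59.8, 58.5]
orientation: [-2.901, -1.206, 0.001]
ft_force: [-3.3, 0.5, 0.6]
width: 0.4
grasp_force: 1.2
t: 8.02
ee_pos: [611.1, 58.4, 58.5]
orientation: [2.901, 1.207, -0.0]
ft_force: [-2.5, 0.8, -1.7]
width: 0.3
grasp_force: 1.1
t: 8.4
ee_pos: [612.7, 57.0, 58.7]
orientation: [2.9, 1.207, 0.001]
ft_force: [-2.0, 0.1, -1.4]
width: 0.4
grasp_force: 1.0
t 8.4 p [612.7  57.   58.7] yaw 0.789 tilt [ 0. -0. -1.] F [-2.   0.1 -1.4] q [ 0.07  0.63  1.74 -0.    0.78  0.86]
shift now-axes [53.2 20.9  0.7] rz 0.004
```

```bash
python3 -m handwheel '[[0,1,0,0,0,0,1],[0,1,0,0,0,0,1],[0,0,0,0,0,0,1]]'
python3 -m handwheel '[[0,1,0,0,0,0,1],[0,1,0,0,0,0,1],[0,0,0,0,0,0,1]]'
python3 -c "
from h import *
togo([665,80,58],.785)
c=cams();a=c['side']['frame'][180:270,195:315];b=c['top']['frame'][140:230,215:335]
cv2.imwrite('pics/a3.png',cv2.resize(np.vstack([a,b]),None,fx=3.3,fy=3.3,interpolation=cv2.INTER_CUBIC))"
```

```text
t: 8.78
ee_pos: [613.5, 55.9, 58.7]
orientation: [-2.9, -1.207, 0.001]
ft_force: [-4.6, 1.6, 0.3]
width: 0.6
grasp_force: 2.5
t: 9.15
ee_pos: [613.5, 55.8, 58.7]
orientation: [-2.898, -1.205, 0.004]
ft_force: [-9.0, 9.5, 4.1]
width: 0.3
grasp_force: 6.6
t 9.15 p [613.5  55.8  58.7] yaw 0.788 tilt [-0.004  0.002 -1.   ] F [-9.   9.5  4.1] q [0.07 0.63 1.73 0.   0.78 0.85]
shift now-axes [53.5 19.5  0.5] rz 0.003
```

View pics/a3.png

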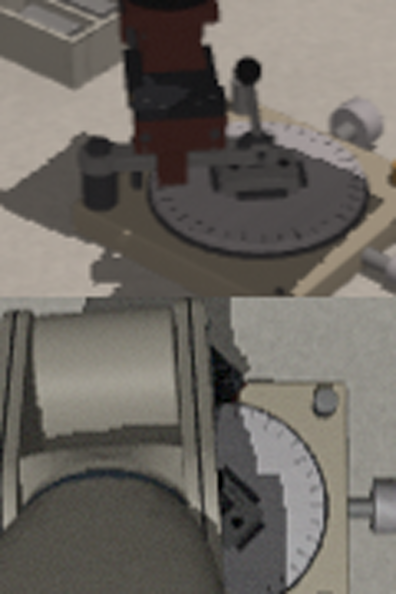

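The strap is against its stop: the force rose to 13 N with no further motion, and the bar lies across the specimen with the upright knob at about (247, 68). Next I back off and go round to the far side of the knob.

```bash
python3 -m handwheel '[[0,-10,0,0,0,0,1],[0,-15,0,0,0,0,1],[0,-15,0,0,0,0,1],[0,0,-32,0,0,0,1],[0,0,-32,0,0,0,1],[0,0,-32,0,0,0,1],[0,0,-32,0,0,0,1],[0,0,0,0,0,0,1]]'
python3 -m handwheel '[[-27,15,0,0,0,0,1],[-27,15,0,0,0,0,1],[-27,15,0,0,0,0,1],[-27,15,0,0,0,0,1],[0,0,0,0,0,0,1]]'
python3 -c "
from h import *
togo([665-160*.7071,80-160*.7071,137],.785)
c=cams();a=c['side']['frame'][150:270,195:315];b=c['top']['frame'][140:260,215:335]
cv2.imwrite('pics/a4.png',cv2.resize(np.hstack([a,b]),None,fx=3.3,fy=3.3,interpolation=cv2.INTER_CUBIC))"
```

```text
t: 10.25
ee_pos: [588.4, 83.1, 189.3]
orientation: [2.899, 1.207, 0.008]
ft_force: [0.1, 0.8, 0.7]
width: 0.8
grasp_force: 0.0
t: 10.88
ee_pos: [552.1, -37.6, 185.4]
orientation: [-2.901, -1.203, 0.003]
ft_force: [-0.3, 0.0, 0.7]
width: 0.1
grasp_force: 0.0
t 10.88 p [552.1 -37.6 185.4] yaw 0.786 tilt [-0.002  0.    -1.   ] F [-0.3  0.   0.7] q [-0.09  0.37  1.82 -0.    0.96  0.7 ]
shift now-axes [ 3.1 -3.2 48.4] rz 0.001
```

View pics/a4.png

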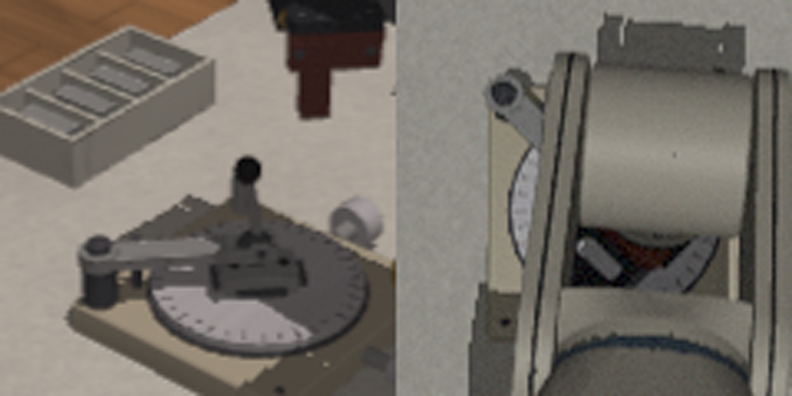

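The strap has stayed closed and the knob is at side pixel (270, 201.5), with the finger beyond it. I check where that pixel puts the knob.

```bash
python3 -c "
from h import *
c=cams(('side',))['side']
k=atz(c,(269.7,201.3),140);print(k.round(1), proj(c,(585,0,140)).round(1))
d=k[:2]-[665,80];print('s',-d.sum()*.7071,'lat',(d[0]-d[1])*.7071)
togo([665-160*.7071,80-160*.7071,137],.785)"
```

```text
[584.4  -2.2 140. ] [269.  201.6]
s 115.05704883392706 lat 1.1335818080328803
t 11.03 p [553.3 -35.8 186.1] yaw 0.789 tilt [-0.001  0.    -1.   ] F [ 0.5 -0.  -0. ] q [-0.09  0.37  1.82  0.    0.96  0.7 ]
shift now-axes [ 0.9 -2.8 49.1] rz 0.004
```

```bash
python3 -m handwheel '[[0,-2,17,0,0,0,1],[0,0,17,0,0,0,1],[0,0,15,0,0,0,1],[6,0,0,0,0,0,1],[6,0,0,0,0,0,1],[6,0,0,0,0,0,1],[4,0,0,0,0,0,1],[0,0,0,0,0,0,1]]'
python3 -m handwheel '[[4,0,0.7,0,0,0,1],[4,0,0.9,0,0,0,1],[4,0,1,0,0,0,1],[4,0,1.2,0,0,0,1],[0,0,0,0,0,0,1]]'
python3 -m handwheel '[[4,0,1.5,0,0,0,1],[4,0,1.8,0,0,0,1],[4,0,2,0,0,0,1],[0,0,0,0,0,0,1]]'
python3 -c "
from h import *
c=cams()
togo([665,80,93],.785)
a=c['side']['frame'][150:270,195:315];b=c['top']['frame'][140:260,215:335]
cv2.imwrite('pics/a5.png',cv2.resize(np.hstack([a,b]),None,fx=3.3,fy=3.3,interpolation=cv2.INTER_CUBIC))"
```

```text
t: 12.02
ee_pos: [567.9, -19.2, 138.0]
orientation: [2.9, 1.208, 0.001]
ft_force: [0.2, -0.5, 0.1]
width: 0.5
grasp_force: 0.0
t: 12.65
ee_pos: [579.1, -7.8, 133.7]
orientation: [-2.9, -1.207, -0.0]
ft_force: [-0.6, -0.7, 1.2]
width: 0.5
grasp_force: 0.1
t: 13.15
ee_pos: [587.5, 0.7, 128.3]
orientation: [-2.9, -1.207, -0.0]
ft_force: [0.1, -0.9, 0.6]
width: 0.1
grasp_force: 0.1
t 13.25 p [587.4   0.6 128.4] yaw 0.789 tilt [ 0.  0. -1.] F [ 0.2  0.4 -0.3] q [-0.02  0.49  1.78  0.    0.87  0.76]
shift now-axes [111.   -0.8  35.5] rz 0.004
```

View pics/a5.png

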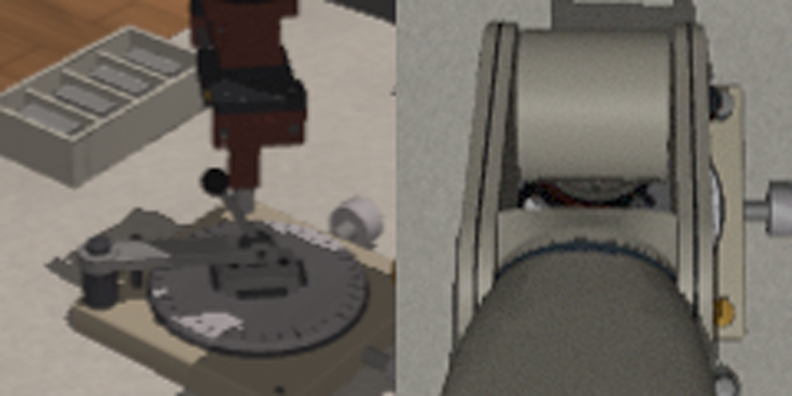

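The lever is tipping: the knob is at about (214, 181) in the left half, ahead of the finger, at roughly 0.5 rad. I push a little further from the side, then go on top of the knob.

```bash
python3 -m handwheel '[[3.5,0,2,0,0,0,1],[3.5,0,2.3,0,0,0,1],[3.5,0,2.5,0,0,0,1],[3,0,2.5,0,0,0,1],[0,0,0,0,0,0,1]]'
python3 -m handwheel '[[-4,0,0,0,0,0,1],[0,0,-14,0,0,0,1],[0,0,-14,0,0,0,1],[9,0,0,0,0,0,1],[9,0,0,0,0,0,1],[8,0,0,0,0,0,1],[0,0,0,0,0,0,1]]'
python3 -c "
from h import *
togo([665,80,133],.785)"
```

```text
t: 13.88
ee_pos: [596.8, 10.1, 118.9]
orientation: [-2.9, -1.207, 0.0]
ft_force: [0.2, -1.7, 0.3]
width: 0.6
grasp_force: 0.8
t: 14.75
ee_pos: [612.5, 26.2, 146.8]
orientation: [-2.9, -1.208, 0.001]
ft_force: [0.0, -0.4, -0.5]
width: 0.2
grasp_force: 0.0
t 14.75 p [612.5  26.2 146.8] yaw 0.79 tilt [-0.  0. -1.] F [ 0.  -0.4 -0.5] q [0.02 0.5  1.71 0.   0.93 0.8 ]
shift now-axes [75.2 -0.6 13.8] rz 0.005
```

```bash
python3 -m handwheel '[[0,0,7,0,0,0,1],[0,0,6,0,0,0,1],[1.8,0,3,0,0,0,1],[1.8,0,3,0,0,0,1],[1.8,0,3,0,0,0,1],[0,0,0,0,0,0,1]]'
python3 -m handwheel '[[1.6,0,3,0,0,0,1],[1.6,0,3,0,0,0,1],[1.6,0,3,0,0,0,1],[0,0,0,0,0,0,1]]'
python3 -m handwheel '[[1.3,0,3,0,0,0,1],[1.3,0,3,0,0,0,1],[1,0,3,0,0,0,1],[0,0,0,0,0,0,1]]'
python3 -c "
from h import *
togo([665,80,104],.785)"
```

```text
t: 15.5
ee_pos: [617.3, 30.5, 126.3]
orientation: [-2.9, -1.206, -0.005]
ft_force: [0.3, 5.4, 6.0]
width: 0.8
grasp_force: 3.6
t: 16.0
ee_pos: [622.1, 34.8, 118.3]
orientation: [-2.9, -1.206, -0.01]
ft_force: [1.7, 6.6, 9.7]
width: 0.9
grasp_force: 5.2
t: 16.5
ee_pos: [625.8, 37.3, 109.9]
orientation: [2.9, 1.206, 0.014]
ft_force: [4.6, 6.7, 11.7]
width: 0.5
grasp_force: 5.6
t 16.5 p [625.8  37.3 109.9] yaw 0.788 tilt [ 0.009  0.003 -1.   ] F [ 4.6  6.7 11.7] q [0.04 0.56 1.7  0.   0.87 0.82]
shift now-axes [57.9 -2.4  6.3] rz 0.003
```

```bash
python3 -m handwheel '[[0,0,2,0,0,0,1],[0,0,2,0,0,0,1],[0,0,2,0,0,0,1],[0,0,0,0,0,0,1]]'
python3 -m handwheel '[[0,0,2,0,0,0,1],[0,0,2,0,0,0,1],[0,0,0,0,0,0,1]]'
python3 -c "
from h import *
togo([665,80,104],.785)"
```

```text
t: 17.0
ee_pos: [626.6, 36.7, 104.2]
orientation: [2.899, 1.206, 0.016]
ft_force: [4.6, 5.9, 11.3]
width: 0.4
grasp_force: 5.9
t: 17.38
ee_pos: [627.0, 36.8, 103.2]
orientation: [2.899, 1.205, 0.018]
ft_force: [-3.5, 6.6, 35.7]
width: 0.5
grasp_force: 17.7
t 17.38 p [627.   36.8 103.2] yaw 0.788 tilt [ 0.011  0.002 -1.   ] F [-3.5  6.6 35.7] q [0.04 0.57 1.7  0.   0.86 0.82]
shift now-axes [57.4 -3.5 -0.3] rz 0.003
```

The force rose to 36 N at z = 103, so the lever is at its stop. I lift off and swing clear for a last look.

```bash
python3 -m handwheel '[[0,0,-8,0,0,0,1],[0,0,-20,0,0,0,1],[0,0,-30,0,0,0,1],[0,0,-30,0,0,0,1],[0,0,-30,0,0,0,1],[0,0,0,0,0,0,1]]'
python3 -m handwheel '[[-27,27,0,0,0,0,1],[-27,27,0,0,0,0,1],[-27,27,0,0,0,0,1],[-27,27,0,0,0,0,1],[-27,27,0,0,0,0,1],[-27,27,0,0,0,0,1],[-27,27,0,0,0,0,1],[-27,27,0,0,0,0,1],[-27,27,0,0,0,0,1],[0,0,0,0,0,0,1]]'
python3 -c "
from h import *
c=cams()
togo([665,80,104],.785)
a=c['side']['frame'][175:280,205:335];b=c['top']['frame'][155:260,220:350]
cv2.imwrite('pics/a6.png',cv2.resize(np.hstack([a,b]),None,fx=3.05,fy=4,interpolation=cv2.INTER_CUBIC))"
```

```text
t: 18.12
ee_pos: [623.3, 35.2, 217.9]
orientation: [2.899, 1.206, 0.006]
ft_force: [0.9, 0.1, -0.3]
width: 0.4
grasp_force: 0.0
t: 19.38
ee_pos: [622.0, -310.6, 213.5]
orientation: [-2.901, -1.202, 0.003]
ft_force: [-0.4, 0.1, 0.3]
width: 0.5
grasp_force: 0.0
t 19.48 p [ 622.2 -308.   213.8] yaw 0.788 tilt [-0.002  0.001 -1.   ] F [ 0.3  0.1 -0.4] q [-0.48  0.53  1.47  0.    1.14  0.31]
shift now-axes [ 305.2 -243.1  110.2] rz 0.003
```

View pics/a6.png

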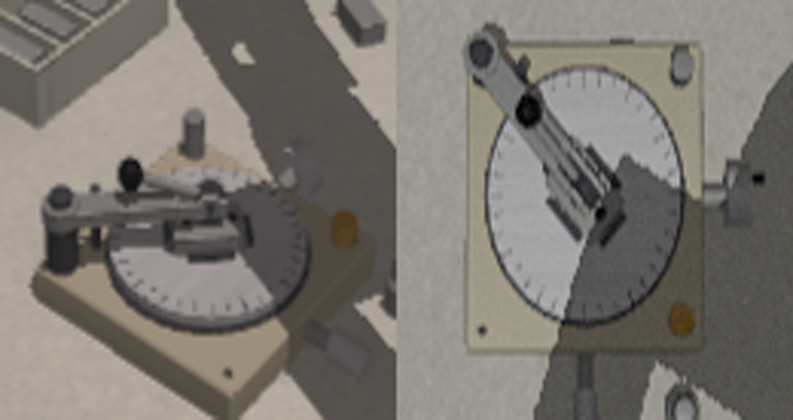

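The lever lies over the strap, with the knob at about side (247.6, 218.4) and top (263.3, 182.4). The strap rests on the pin, the specimen is in its nest and the bystanders are in place. I check the knob numerically and hand in if its height agrees.

```bash
python3 -c "
from h import *
c=cams()
k=tri(c,(247.4,218.3),(263.2,182.2));print(k.round(1))
if abs(k[2]-93)<4: print(ctrl.close_job())
else: print('not handed in')"
```

```text
[625.5  37.4  92.4]
the job is handed in; nothing more can be done
None
```

The specimen is clamped and the job handed in at about 20 s of the 54 s allowed: the strap is against its stop and the cam lever fully down (knob measured at 92.4 mm, 93 expected). The last picture shows the specimen in its nest, the bystanders on and beside the stage in place, and the arm clear.

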